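Slide a plaster sample under the hold-down spring of a carving jig

TASK

Load the plaster tile with the raised bead into the carving jig: with the fingertips press the tile's bare near end down hard against the sprung bed and, keeping it pressed, push it along the channel under the steel bridge and the leaf spring until it meets the end stop, then let go so that the bed lifts it against the bridge and it stays held. Do not pick the tile up or tip it out of the channel, and leave the cups, the spare tile and the spatula beside the jig where they are.

Things in the scene. Friction and masses are not known exactly. Their poses are not given: they have to be found in the camera images.
- jig: Wooden carving jig fixed to the bench, 295 long (x) x 125 wide, 42 mm high to the tops of its side rails. Origin: on the bench under mid-channel; x = loading direction along the channel (away from the robot, within 0.4 rad), z up. Rails' inner faces at y = +-42 mm, rails from x = -157 to +132 mm; the channel's floor is the sprung bed.
- bed (a joint): Sprung aluminium floor of the channel, in m: 0 = up (floor 34 mm above the bench), 0.014 = fully down on a rigid limit (20 mm). Moves straight down without tilting, springs back. With the tile on it, it begins to give at about 4 to 6 N of push from above and is fully down at about 12 to 14 N. It reads about 0.006 with the tile held under the bridge.
- leaf (a joint): Steel leaf spring, 44 mm wide, hinged behind the bridge and sloping down away from it towards the end stop; its tip, 9 mm short of the stop, rubs on the tile's top with 2 to 3 N. In rad: 0 = nothing under it, about 0.05 to 0.15 with the pressed-down tile under it, about 0.24 with the tile held up against the bridge.
- tile: The tile to load: white plaster, 140 long (x) x 80 wide x 14 mm thick, 0.13 to 0.25 kg, loose on the sprung bed in the channel, its front 15 to 45 mm short of the bridge. Origin: centre of its underside; x towards its front, z up. A raised bead (12 mm wide, 10 mm high) crosses its top from x = -22 to -10 mm; fingertips can push on its near face. Home, the origin is at x = +35 mm in the jig.
- tile_press (a point): Point on the tile's top, in the middle of the bare flat near end (x = -70 to -22 mm on the tile): 42 mm behind the tile's centre, 20 mm behind the bead's near face. It is 48 mm above the bench with the bed up (6 mm too high for the tile to pass under the bridge) and 34 mm with the bed fully down (8 mm clear); anything between 35 and 40 mm passes.
- tile_front (a point): Middle of the tile's front end face, half-way up the thickness (7 mm above its underside). It meets jig_stop when the tile is home.
- jig_stop (a point): Point on the middle of the end stop's face (across the channel at x = +105 mm in the jig), 34 mm above the bench; its axes are the jig's.
- jig_bridge (a point): Middle of the lower near edge of the steel bridge bar that spans the channel from x = +40 to +56 mm in the jig, underside 42 mm and top 52 mm above the bench (bolt heads at its ends, 56 mm); its axes are the jig's. When the tile is home the bead is still 15 mm short of the bridge.
- spare: Bystander: plain flat plaster tile without a bead, 100 x 60 x 12 mm, lying on the bench beside the jig. Origin: centre of its underside.
- cup: Bystander: terracotta cup, 64 mm across, 70 mm high, standing beside the jig. Origin: centre of its underside.
- beaker: Bystander: white ceramic cup, 60 mm across, 60 mm high, standing beside the jig. Origin: centre of its underside.
- spatula: Bystander: spatula 180 mm long lying on the bench beside the jig. Origin: below its middle.
Not all that is in view belongs to the job. What is shaped like the tile but purple is not meant.

How it is judged:
On the way, in this order (a step that is already met when the one before it is completed fails the run):
1. the tile is pressed down on the sprung bed while its front edge is still short of the bridge (value of joint bed above 0.005 m and x of tile_front in the frame of jig_bridge below 0 m), for 0.05 s.
2. the tile has slid under the bridge and the leaf spring to the end stop (x of tile_front in the frame of jig_stop between -0.004 and 0.004 m and y of tile_front in the frame of jig_stop between -0.006 and 0.006 m and angle between tile's own z axis and vertical below 0.05 rad and value of joint leaf above 0.03 rad), for 0.1 s.
At the end, for the whole second after the job is handed in: The tile lies flat in the channel, its front within 4 mm of the end stop (centred within 6 mm), let go and at rest, lifted against the bridge (bed 0.0045 to 0.0078 m) with the leaf spring on its top (leaf over 0.15 rad); cups, spare tile and spatula moved less than 30 mm (x of tile_front in the frame of jig_stop between -0.004 and 0.004 m and y of tile_front in the frame of jig_stop between -0.006 and 0.006 m and angle between tile's own z axis and vertical below 0.05 rad and value of joint bed between 0.0045 and 0.0078 m and value of joint leaf above 0.15 rad and linear speed of tile below 0.01 m/s and distance of each of spare, cup, beaker, spatula from where it was at the start of the episode below 0.03 m); the robot touches nothing.
It fails at once if the tile is lifted off the bed or carried (its underside more than 12 mm above the raised bed) (z of tile in the frame of jig above 0.046 m).
It fails at once if the tile is tipped by more than 0.25 rad (angle between tile's own z axis and vertical above 0.25 rad).
It fails at once if a cup, the spare tile or the spatula is moved by more than 30 mm (distance of any of spare, cup, beaker, spatula from where it was at the start of the episode above 0.03 m).
It also fails if it takes over 38 s, if anything falls off the work surface, if the arm or the gripper's body presses on something with over 40 N, if the wrist force passes 120 N, or if a joint passes its speed limit or range.

ROBOT

A 6-joint arm with a two-finger parallel gripper is mounted at the origin on the work surface. World frame = base frame: x ahead of the robot, y to its left, z up, the work surface at z = 0. Lengths are in m, angles in rad, forces in N, time in s.
With the tool pointing down it reaches from about 0.275 to 0.85 m from the base axis. Payload 19 kg.
Tool frame: the origin (TCP) lies on the front face of the gripper's body, between the roots of the fingers; the fingertips stand bot.tip_extent ahead of it and the grasp point (between the pads) lies 54 mm ahead of it (bot.tip_extent is the distance from the TCP to the fingertips, in m); x points along the fingers, y is the direction in which the jaws open and shut, and the axes are right-handed (so a half turn about x gives the same grasp; the last joint's range is limited). The gripper opens to 85 mm and grips with 20 to 120 N. Pads are 22 mm wide; open, the fingers measure 114 mm over their backs; the gripper's body (76 mm by 85 mm) begins 54 mm behind the grasp point. The pads swing forward as they close: fully open they stand 13 mm farther back than shut.
Start: joints at [1.209, 0.15, 1.437, -0, 1.554, -0.134], TCP at [0.13, 0.56, 0.304] pointing down, gripper open.
Joint ranges: [-2.8, 2.8], [-0.68, 2.1], [0.12, 2.68], [-1.39, 4.53], [0.16, 2.79], [-2.81, 2.81]. Speed limits (rad/s): [1.89, 1.89, 2.22, 3.01, 3.01, 3.01].

INTERFACE

Orientations are given as a unit quaternion [w, x, y, z].
In Python, from cell import observe, vision, bot gives the robot as it stands.
- The arm moves only by the tool drive_tool, never from a script. Its argument "targets" is a list of rows, each an object with "fingers": the closure, from 0 (fully open) to 1 (shut); "dp": the shift along the tool's x, y, z in m, a list of three; "delta_rot": the turn, a rotation vector about the tool's x, y, z in rad, a list of three. A call has 1 to 8 rows; each row shifts and turns the commanded pose from where the row before left it, along the tool's axes as they then stand; what a row does not reach is not made up. A row lasts 1/10 s, in which the tool goes at most 50 mm and 8.59 degrees, less where a joint would pass 70% of its speed; a pose out of reach is approached as far as the arm can. A call with a gripper value outside its range is refused whole. The fingers move at their own pace and stop on an object; "newtons" is the grip in N (left out, the last holds). Time passes only in rows, so rows that do not move let the fingers close. It gives the time, the measured TCP pose, the force and the opening at its end, in the units of the state.
- observe(): the state, without advancing time (a new reading comes with each control period).
- vision.read_camera(name): name is "scene" or "top" or "wrist"; returns (picture, depth): 480x640x3 uint8, blue, green, red; 480x640 float32, m along the optical axis (not along the pixel's ray), 0 where there is no reading.
- vision.calibration(name): a dict with "camera_matrix" (3x3 intrinsics, pixels), "origin" and "rotation" of the camera in the world; the wrist camera has in their place "hand_eye" (4x4, takes a point from camera to tool coordinates, whose origin is the TCP and whose axes are the tool frame's). Camera axes: x right, y down, z forward; pixel columns grow to the right and rows downward; lengths in m; the calibration is good to about 2 mm. The wrist camera is an equidistant fisheye: a pixel r from the principal point sees the ray r / f radians off the axis. A picture is of the moment at which its call begins: read the wrist's pose just before it. calibration takes no time and is no camera call.
- bot.close_job(): hands the job in, once; it reports no verdict.
Trained networks look in the newest picture that a camera, given by its name, has taken for a name from the list of things; names that differ only in an ending like _2 or _b are one class to them, and where a whole thing is asked for, a point or a joint stands for the part that bears it (a point fixed in the world has none). Each returns a list of dicts, best first, with "score" (0 to 1); they miss things now and then, are a little off and sometimes report something else, mostly with a low value. They report only what shows in the picture. A call takes as long as a camera call. They do not tell look-alikes from the thing itself.
- vision.find_in(camera, label): "box" ([left, top, width, height] as shares, 0 to 1, of the picture: columns of its width, rows of its height, round what is visible of it).
- vision.pinpoint(camera, label): "position" ([row, column] as shares, 0 to 1, of the picture: columns of its width, rows of its height: a listed point, or the origin of a listed thing).
The state is a dict: "t": time; "joint_positions": joint angles; "joint_vel": joint speeds; "joint_torque": joint torques, N m; "tool_pos": TCP position; "tool_rot": TCP orientation; "ft_force": force on the tool from outside, world axes, zero at the start; "wrist_torque": the same for the moment, N m; "grip_width": opening from 0.0 (shut) to 1.0 (fully open).
Only numpy, scipy, OpenCV 4.12 (cv2) and the standard library are available. Lean on these libraries where they do the work, as an engineer would, in place of code of your own. Each camera call takes 0.05 s, during which the arm holds its last target. There are 200 camera calls.

## Working session

There is one attempt and no reset: what is moved stays moved. The work goes in short steps, Python scripts to look and compute and a tool call to move; the robot and the scene stay as the last step left them, time stands still between calls to the robot, and variables do not carry over. Pictures are saved under pics/ and viewed, about 8 in all and at most 12, crops included, and the job is handed in when it is done.

Besides the shell and the picture viewer there is one more tool, called after "Request:" as name([rows], argument=value, ...), one row to a line, values as JSON. drive_tool: Moves the arm, as the interface text tells. Its arguments: {"type":"object","properties":{"targets":{"type":"array","items":{"type":"object","properties":{"fingers":{"type":"number"},"dp":{"type":"array","items":{"type":"number"}},"delta_rot":{"type":"array","items":{"type":"number"}}}}},"newtons":{"type":"number"}},"required":["targets"]}

```bash
mkdir -p pics; ls
cat > h.py <<'E'
import numpy as np,cv2
from cell import observe,vision,bot
from scipy.spatial.transform import Rotation as R
def cloud(name,d):
    c=vision.calibration(name);K=np.array(c['camera_matrix'])
    v,u=np.mgrid[:480,:640]
    p=np.stack([(u-K[0,2])/K[0,0]*d,(v-K[1,2])/K[1,1]*d,d],-1)
    return p@np.array(c['rotation']).T+np.array(c['origin'])
def rot(s): q=s['tool_rot'];return R.from_quat([q[1],q[2],q[3],q[0]])
E
python3 - <<'E'
from h import *
print(observe(),bot.tip_extent)
for n in ['top','scene']:
    im,d=vision.read_camera(n);cv2.imwrite(f'pics/{n}0.png',im);np.save(f'{n}0.npy',d)
    P=cloud(n,d)
    for l in ['tile','tile_press','tile_front','jig','jig_stop','jig_bridge','cup','beaker','spare','spatula']:
        for r in vision.pinpoint(n,l)[:3]:
            v,u=np.array(r['position'])*[480,640];print(n,l,round(r['score'],2),int(v),int(u),P[int(min(v,479)),int(min(u,639))].round(3))
E
```

```text
pics
{'t': 0.0, 'joint_positions': array([ 1.20900027e+00,  1.50950663e-01,  1.43800798e+00, -2.76809272e-05,
        1.55377682e+00, -1.33990927e-01]), 'joint_vel': array([-1.28310328e-03, -7.55649823e-04,  1.03144478e-03, -5.49351434e-05,
       -5.58034033e-04,  5.54201993e-04]), 'joint_torque': array([-1.54651485e-05, -7.13030577e+01, -5.70886302e+01, -9.52160326e-05,
        8.73576093e-03,  1.27813710e-04]), 'tool_pos': array([0.12982447, 0.55999572, 0.30330701]), 'tool_rot': array([ 0.70243506,  0.07997296,  0.70261436, -0.08076115]), 'ft_force': array([ 0.30441046, -0.06298759,  0.49680383]), 'wrist_torque': array([ 0.00099875, -0.00442165, -0.05800594]), 'grip_width': 0.9998239370870765} 0.0726Traceback (most recent call last):
  File "<stdin>", line 5, in <module>
  File "h.py", line 8, in cloud
    return p@np.array(c['rotation']).T+np.array(c['origin'])
           ~^~~~~~~~~~~~~~~~~~~~~~~~~~
ValueError: matmul: Input operand 1 has a mismatch in its core dimension 0, with gufunc signature (n?,k),(k,m?)->(n?,m?) (size 4 is different from 3)
```

Rotation is a quaternion.

```bash
sed -i "s/return p@np.array(c\['rotation'\]).T/q=c['rotation'];return p@R.from_quat([q[1],q[2],q[3],q[0]]).as_matrix().T/" h.py
python3 - <<'E'
from h import *
for n in ['top','scene']:
    im,d=vision.read_camera(n);cv2.imwrite(f'pics/{n}0.png',im);np.save(f'{n}0.npy',d)
    P=cloud(n,d)
    for l in ['tile','tile_press','tile_front','jig','jig_stop','jig_bridge','cup','beaker','spare','spatula']:
        for r in vision.pinpoint(n,l)[:3]:
            v,u=np.array(r['position'])*[480,640];print(n,l,round(r['score'],2),int(v),int(u),P[int(min(v,479)),int(min(u,639))].round(3))
E
```

```text
top tile 0.88 343 282 [0.314 0.14  0.014]
top tile 0.72 184 441 [ 0.646 -0.2    0.016]
top tile 0.62 320 197 [0.364 0.319 0.017]
top tile_press 0.97 166 437 [ 0.685 -0.193  0.014]
top tile_press 0.95 242 309 [0.524 0.08  0.052]
top tile_press 0.95 323 285 [0.356 0.134 0.014]
top tile_front 0.92 268 397 [ 0.469 -0.106 -0.   ]
top tile_front 0.89 193 290 [0.629 0.119 0.034]
top tile_front 0.76 302 222 [0.4   0.27  0.001]
top jig 0.9 201 291 [0.61  0.116 0.047]
top jig_stop 0.79 153 270 [0.713 0.16  0.041]
top jig_stop 0.67 239 309 [0.531 0.08  0.047]
top jig_bridge 0.74 181 283 [0.651 0.132 0.052]
top cup 0.83 133 337 [0.762 0.018 0.007]
top beaker 0.73 186 213 [0.651 0.289 0.005]
top beaker 0.23 138 337 [0.752 0.018 0.002]
top spare 0.77 207 367 [ 0.6   -0.043  0.012]
top spatula 0.57 244 241 [0.524 0.228 0.004]
scene tile 0.94 284 177 [ 0.411 -0.157  0.012]
scene tile 0.92 136 370 [0.373 0.317 0.015]
scene tile 0.9 163 282 [0.316 0.137 0.016]
scene tile_press 0.82 180 287 [0.356 0.118 0.016]
scene tile_press 0.73 238 328 [0.52  0.078 0.049]
scene tile_press 0.71 118 377 [0.344 0.364 0.014]
scene tile_front 0.97 158 364 [0.403 0.273 0.008]
scene tile_front 0.83 380 200 [ 0.573 -0.217  0.016]
scene tile_front 0.76 284 221 [ 0.452 -0.099  0.001]
scene jig 0.61 278 380 [0.631 0.093 0.047]
scene jig_stop 0.58 295 439 [0.71  0.149 0.038]
scene jig_bridge 0.85 278 405 [0.657 0.123 0.05 ]
scene cup 0.82 378 399 [0.76  0.016 0.005]
scene beaker 0.58 237 463 [0.663 0.258 0.043]
scene spare 0.78 334 302 [ 0.613 -0.054  0.012]
scene spatula 0.8 211 388 [ 0.522  0.225 -0.001]
```

View pics/top0.png

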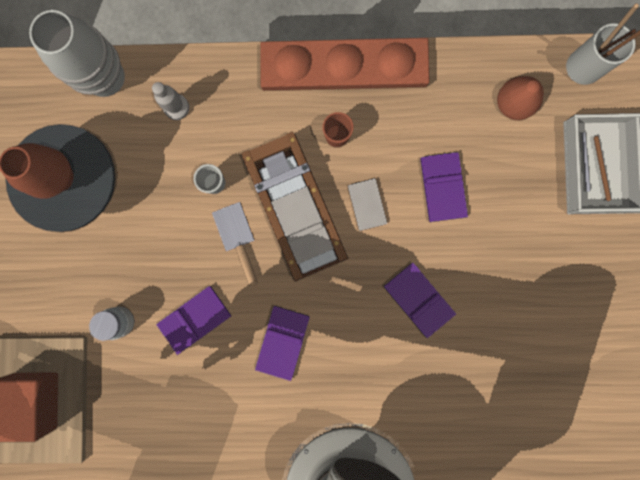

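Tile candidates in the top view are four purple ones, (441,184), (282,343), (197,320) and (420,300), which are decoys. The white one in the jig channel near (305,225) fits the description. I'll confirm it in a crop and fit the jig.

Run:
```python
from h import *
im=cv2.imread('pics/top0.png')
for n in ['top','scene']:
    P=cloud(n,np.load(n+'0.npy'))
    m=(P[...,2]>.028)&(P[...,2]<.057)&(np.hypot(P[...,0]-.61,P[...,1]-.107)<.18)
    k,lab,st,_=cv2.connectedComponentsWithStats(m.astype('uint8'))
    b=1+np.argmax(st[1:,4]);q=P[lab==b]
    (c,s,a)=cv2.minAreaRect((q[:,:2]*1000).astype('f4'));print(n,c,s,a)
    if n=='top':
        yaw=np.deg2rad(a if s[0]>s[1] else a-90);ex=np.array([np.cos(yaw),np.sin(yaw)]);
        if ex[0]<0: ex=-ex
        print(np.arctan2(ex[1],ex[0]));C=np.array(c)/1000+ .0125*ex*0
    ey=np.array([-ex[1],ex[0]])
    X=(P[...,:2]-C)@ex;Y=(P[...,:2]-C)@ey
    for x in np.arange(-.16,.16,.006):
        mm=(abs(Y)<.025)&(abs(X-x)<.003)&(P[...,2]>-.02)
        if mm.any(): print(round(x*1000),round(np.median(P[...,2][mm])*1000,1),end='; ')
    print()
cv2.imwrite('pics/c0.png',cv2.resize(im[110:300,190:410],None,fx=3.6,fy=3.1,interpolation=cv2.INTER_CUBIC)[:600,:800])
```

```text
top (602.4828491210938, 111.69664001464844) (289.37725830078125, 118.0666732788086) 22.362075805664062
0.3902918503894015
-160 0.6; -154 -0.2; -148 1047.3; -142 12.4; -136 33.6; -130 34.3; -124 34.7; -118 35.5; -112 48.5; -106 48.7; -100 48.3; -94 49.1; -88 48.4; -82 49.6; -76 48.8; -70 49.0; -64 58.9; -58 58.6; -52 48.4; -46 48.8; -40 48.9; -34 48.8; -28 48.6; -22 48.9; -16 48.8; -10 48.9; -4 48.9; 2 49.0; 8 48.7; 14 48.7; 20 49.0; 26 35.9; 32 35.0; 38 34.8; 44 34.3; 50 35.5; 56 51.9; 62 52.9; 68 51.8; 74 45.7; 80 43.6; 86 41.9; 92 39.9; 98 38.5; 104 36.1; 110 34.8; 116 35.0; 122 42.7; 128 42.7; 134 42.7; 140 42.7; 152 3.0; 158 1.2; 
scene (603.84228515625, 110.50778198242188) (290.37237548828125, 121.15858459472656) 22.162288665771484
-160 0.6; -154 0.5; -148 9.6; -142 12.8; -136 34.2; -130 34.5; -124 34.6; -118 35.3; -112 48.1; -106 48.3; -100 48.1; -94 48.5; -88 48.5; -82 48.3; -76 48.4; -70 48.9; -64 57.7; -58 57.8; -52 48.5; -46 48.2; -40 48.4; -34 48.3; -28 48.1; -22 48.2; -16 48.2; -10 48.3; -4 48.2; 2 48.0; 8 48.1; 14 48.1; 20 48.2; 26 35.4; 32 34.5; 38 34.5; 44 34.0; 50 34.4; 56 52.2; 62 52.1; 68 51.6; 74 45.3; 80 43.3; 86 41.4; 92 39.6; 98 37.4; 104 35.3; 110 34.1; 116 13.4; 122 41.9; 128 42.1; 134 42.2; 140 42.0; 146 11.7; 152 -0.1; 158 0.0;
```

View pics/c0.png

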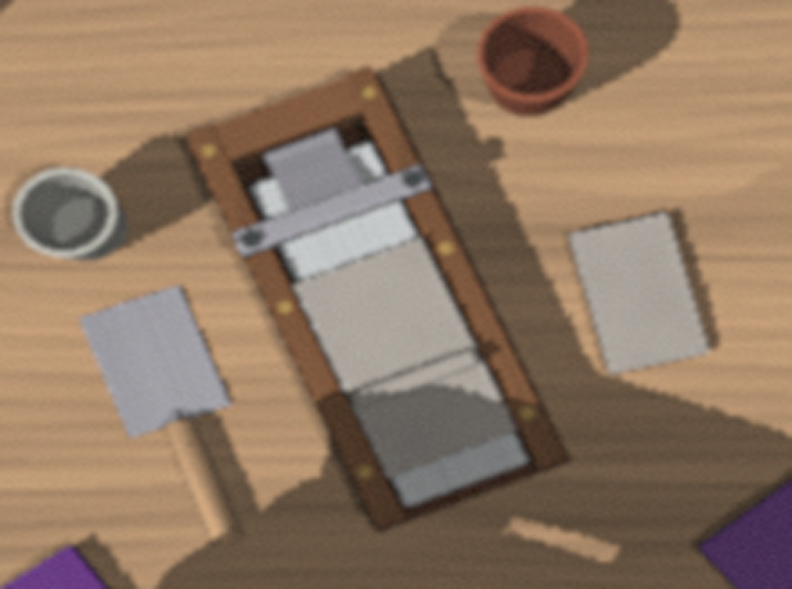

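The crop confirms it: the white tile with a raised bead lies in the channel (crop px ~390,360), short of the steel bridge (~330,210). It's the only white tile with a bead. The spare on the right is plain.

```bash
cat >> h.py <<'E'
C=np.array([.603,.111]);YAW=.3885
EX=np.array([np.cos(YAW),np.sin(YAW)]);EY=np.array([-EX[1],EX[0]])
def goal(X,Y,ztip):
    s=observe();r=rot(s);M=r.as_matrix()
    best=None
    for sg in (1,-1):
        y=np.r_[EY*sg,0];x=np.array([0,0,-1.]);T=np.stack([x,y,np.cross(x,y)],1)
        rv=R.from_matrix(M.T@T).as_rotvec()
        if best is None or np.linalg.norm(rv)<np.linalg.norm(best[0]): best=(rv,T)
    p=np.r_[C+X*EX+Y*EY,ztip+bot.tip_extent];d=p-s['tool_pos']
    tp=s['tool_pos'];w=tp[:2]-C
    print('t',s['t'],'tipXYZ',(w@EX).round(4),(w@EY).round(4),round(tp[2]-bot.tip_extent,4),'F',s['ft_force'].round(1),'grip',round(s['grip_width'],3))
    print('rotvec first',best[0].round(4),'then dp',(best[1].T@d).round(4),'axes jig: toolz.ex',round(best[1][:2,2]@EX,2),'tool y.ey',round(best[1][:2,1]@EY,2))
E
python3 -c "
from h import *
goal(-.086,0,.15)"
```

```text
t 1.15 tipXYZ -0.2677 0.5949 0.2313 F [-0.4 -0.4  0.1] grip 1.004
rotvec first [-0.6163 -0.      0.    ] then dp [ 0.0813 -0.5949  0.1817] axes jig: toolz.ex 1.0 tool y.ey 1.0
```

Request:
drive_tool([
  {"fingers":1,"dp":[0,0,0],"delta_rot":[-0.1233,0,0]},
  {"fingers":1,"dp":[0,0,0],"delta_rot":[-0.1233,0,0]},
  {"fingers":1,"dp":[0,0,0],"delta_rot":[-0.1233,0,0]},
  {"fingers":1,"dp":[0,0,0],"delta_rot":[-0.1233,0,0]},
  {"fingers":1,"dp":[0,0,0],"delta_rot":[-0.1233,0,0]},
  {"fingers":1,"dp":[0,-0.04,0.012],"delta_rot":[0,0,0]},
  {"fingers":1,"dp":[0,-0.04,0.012],"delta_rot":[0,0,0]},
  {"fingers":1,"dp":[0,-0.04,0.012],"delta_rot":[0,0,0]},
], newtons=40)

```text
t: 1.95
tool_pos: [0.2091, 0.4616, 0.3038]
tool_rot: [0.694, -0.137, 0.694, 0.137]
ft_force: [0.9, 0.4, 0.1]
grip_width: -0.002
```

Request:
drive_tool([
  {"fingers":1,"dp":[0,-0.04,0.012],"delta_rot":[0,0,0]},
  {"fingers":1,"dp":[0,-0.04,0.012],"delta_rot":[0,0,0]},
  {"fingers":1,"dp":[0,-0.04,0.012],"delta_rot":[0,0,0]},
  {"fingers":1,"dp":[0,-0.04,0.012],"delta_rot":[0,0,0]},
  {"fingers":1,"dp":[0,-0.04,0.012],"delta_rot":[0,0,0]},
  {"fingers":1,"dp":[0,-0.04,0.012],"delta_rot":[0,0,0]},
  {"fingers":1,"dp":[0,-0.04,0.012],"delta_rot":[0,0,0]},
])

```text
t: 2.65
tool_pos: [0.3933, 0.2339, 0.3042]
tool_rot: [0.694, -0.137, 0.694, 0.137]
ft_force: [0.4, 0.7, 0.9]
grip_width: 0.004
```

```bash
python3 -c "
from h import *
goal(-.086,0,.08)"
```

```text
t 2.65 tipXYZ -0.1475 0.1932 0.2316 F [0.4 0.7 0.9] grip 0.004
rotvec first [0.0002 0.0006 0.    ] then dp [ 0.1516 -0.1932  0.0615] axes jig: toolz.ex 1.0 tool y.ey 1.0
```

Request:
drive_tool([
  {"fingers":1,"dp":[0.01,-0.045,0.014],"delta_rot":[0,0,0]},
  {"fingers":1,"dp":[0.02,-0.045,0.014],"delta_rot":[0,0,0]},
  {"fingers":1,"dp":[0.02,-0.045,0.014],"delta_rot":[0,0,0]},
  {"fingers":1,"dp":[0.02,-0.045,0.014],"delta_rot":[0,0,0]},
  {"fingers":1,"dp":[0.04,0,0],"delta_rot":[0,0,0]},
  {"fingers":1,"dp":[0.04,0,0],"delta_rot":[0,0,0]},
  {"fingers":1,"dp":[0,0,0],"delta_rot":[0,0,0]},
])

```text
t: 3.35
tool_pos: [0.5085, 0.0922, 0.1509]
tool_rot: [0.691, -0.136, 0.697, 0.137]
ft_force: [-0.2, -0.0, 0.5]
grip_width: 0.002
```

Run:
```python
from h import *
goal(-.086,0,.06)
im,d=vision.read_camera('scene');P=cloud('scene',d)
w=P[...,:2]-C;X=w@EX;Y=w@EY
m=(P[...,2]>.085)&(P[...,2]<.12)&(abs(X+.086)<.06)&(abs(Y)<.06)
print('finger X',np.percentile(X[m],[2,50,98]).round(4),'Y',np.percentile(Y[m],[2,50,98]).round(4))
im2=cv2.resize(im[190:350,260:480],None,fx=3.6,fy=3.6,interpolation=cv2.INTER_CUBIC);cv2.imwrite('pics/s1.png',im2)
```

```text
t 3.35 tipXYZ -0.0946 0.0184 0.0783 F [-0.2 -0.   0.5] grip 0.002
rotvec first [-0.0006 -0.0073 -0.0026] then dp [ 0.0183 -0.0184  0.0086] axes jig: toolz.ex 1.0 tool y.ey 1.0
finger X [-0.0968 -0.084  -0.0823] Y [0.0049 0.0129 0.0251]
```

View pics/s1.png

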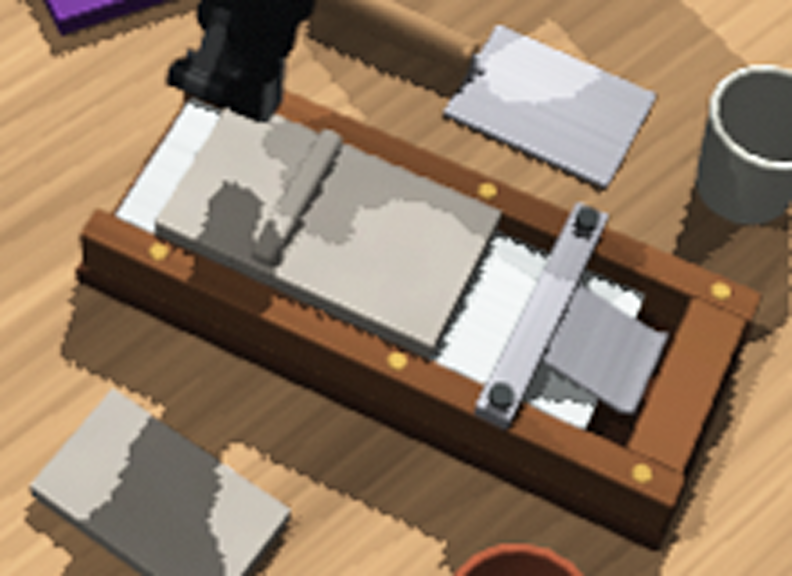

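The fingertips hover over the tile's near end (crop px ~240,100), about 18 mm left of the channel centre. I'll correct that and go down to just above the tile.

Request:
drive_tool([
  {"fingers":1,"dp":[0,-0.0184,0.0086],"delta_rot":[0,-0.0073,-0.0026]},
  {"fingers":1,"dp":[0.01,0,0],"delta_rot":[0,0,0]},
  {"fingers":1,"dp":[0.01,0,0],"delta_rot":[0,0,0]},
  {"fingers":1,"dp":[0,0,0],"delta_rot":[0,0,0]},
])

```text
t: 3.8
tool_pos: [0.5252, 0.0789, 0.1347]
tool_rot: [0.696, -0.137, 0.691, 0.136]
ft_force: [-0.1, -0.6, 0.2]
grip_width: -0.003
```

```bash
python3 -c "
from h import *
goal(-.086,0,.037)"
```

```text
t 3.8 tipXYZ -0.0842 -0.0002 0.0621 F [-0.1 -0.6  0.2] grip -0.003
rotvec first [0.0003 0.0062 0.0022] then dp [ 0.0251  0.0002 -0.0018] axes jig: toolz.ex 1.0 tool y.ey 1.0
```

Request:
drive_tool([
  {"fingers":1,"dp":[0.006,0,-0.0015],"delta_rot":[0,0.0062,0.0022]},
  {"fingers":1,"dp":[0.005,0,0],"delta_rot":[0,0,0]},
  {"fingers":1,"dp":[0.003,0,0],"delta_rot":[0,0,0]},
  {"fingers":1,"dp":[0,0,0],"delta_rot":[0,0,0]},
])

```text
t: 4.2
tool_pos: [0.5241, 0.0784, 0.121]
tool_rot: [0.694, -0.137, 0.694, 0.137]
ft_force: [-0.7, -0.2, -0.5]
grip_width: -0.004
```

Request:
drive_tool([
  {"fingers":1,"dp":[0.003,0,0],"delta_rot":[0,0,0]},
  {"fingers":1,"dp":[0.002,0,0],"delta_rot":[0,0,0]},
  {"fingers":1,"dp":[0,0,0],"delta_rot":[0,0,0]},
])

```text
t: 4.5
tool_pos: [0.5243, 0.0783, 0.1165]
tool_rot: [0.694, -0.137, 0.693, 0.136]
ft_force: [-3.2, -0.1, 8.0]
grip_width: -0.001
```

Request:
drive_tool([
  {"fingers":1,"dp":[0.002,0,0],"delta_rot":[0,0,0]},
  {"fingers":1,"dp":[0.002,0,0],"delta_rot":[0,0,0]},
  {"fingers":1,"dp":[0,0,0],"delta_rot":[0,0,0]},
])

```text
t: 4.8
tool_pos: [0.5243, 0.0783, 0.1127]
tool_rot: [0.694, -0.137, 0.693, 0.136]
ft_force: [-4.0, 0.3, 10.4]
grip_width: 0.001
```

```bash
python3 -c "
from h import *
goal(-.086,0,.037)"
```

```text
t 4.8 tipXYZ -0.0852 -0.0004 0.0401 F [-4.   0.3 10.4] grip 0.001
rotvec first [0.0002 0.0015 0.0006] then dp [ 0.0031  0.0004 -0.0008] axes jig: toolz.ex 1.0 tool y.ey 1.0
```

Request:
drive_tool([
  {"fingers":1,"dp":[0.002,0,0],"delta_rot":[0,0,0]},
  {"fingers":1,"dp":[0.0025,0,0],"delta_rot":[0,0,0]},
  {"fingers":1,"dp":[0,0,0],"delta_rot":[0,0,0]},
  {"fingers":1,"dp":[0,0,0],"delta_rot":[0,0,0]},
])

```text
t: 5.2
tool_pos: [0.5243, 0.0784, 0.1085]
tool_rot: [0.694, -0.137, 0.693, 0.136]
ft_force: [-5.3, 0.2, 12.7]
grip_width: -0.001
```

Run:
```python
from h import *
goal(-.070,0,.036)
im,d=vision.read_camera('scene');P=cloud('scene',d)
w=P[...,:2]-C;X=w@EX;Y=w@EY
for x in range(-70,60,6):
    mm=(abs(Y)<.02)&(abs(X-x/1000)<.003)
    print(x,round(np.median(P[...,2][mm])*1000,1),end='; ')
```

```text
t 5.2 tipXYZ -0.0852 -0.0004 0.0359 F [-5.3  0.2 12.7] grip -0.001
rotvec first [0.0003 0.0015 0.0007] then dp [-0.0001  0.0004  0.0152] axes jig: toolz.ex 1.0 tool y.ey 1.0
-70 141.2; -64 404.1; -58 400.1; -52 310.6; -46 309.8; -40 292.4; -34 365.4; -28 362.4; -22 350.2; -16 35.9; -10 36.2; -4 36.1; 2 36.3; 8 36.2; 14 36.3; 20 36.6; 26 23.5; 32 22.4; 38 21.9; 44 22.0; 50 22.6; 56 52.3;
```

The tile is flat at 36 mm, so it will pass under the bridge. Next, push it forward.

Request:
drive_tool([
  {"fingers":1,"dp":[0,0,0.004],"delta_rot":[0,0,0]},
  {"fingers":1,"dp":[0,0,0.005],"delta_rot":[0,0,0]},
  {"fingers":1,"dp":[0,0,0.006],"delta_rot":[0,0,0]},
  {"fingers":1,"dp":[0,0,0.006],"delta_rot":[0,0,0]},
  {"fingers":1,"dp":[0,0,0.006],"delta_rot":[0,0,0]},
  {"fingers":1,"dp":[0,0,0.003],"delta_rot":[0,0,0]},
  {"fingers":1,"dp":[0,0,0],"delta_rot":[0,0,0]},
])

```text
t: 5.95
tool_pos: [0.5522, 0.0896, 0.1085]
tool_rot: [0.694, -0.137, 0.693, 0.136]
ft_force: [-3.9, -1.6, 12.3]
grip_width: 0.001
```

Run:
```python
from h import *
goal(-.055,0,.036)
im,d=vision.read_camera('scene');P=cloud('scene',d)
w=P[...,:2]-C;X=w@EX;Y=w@EY
for x in range(10,60,3):
    mm=(abs(Y)<.02)&(abs(X-x/1000)<.0015)
    print(x,round(np.median(P[...,2][mm])*1000,1),end='; ')
cv2.imwrite('pics/s2.png',cv2.resize(im[190:350,260:480],None,fx=3.6,fy=3.6,interpolation=cv2.INTER_CUBIC))
```

```text
t 5.95 tipXYZ -0.0551 -0.0005 0.0359 F [-3.9 -1.6 12.3] grip 0.001
rotvec first [0.0003 0.0011 0.0009] then dp [-0.0001  0.0005  0.0001] axes jig: toolz.ex 1.0 tool y.ey 1.0
10 36.4; 13 36.4; 16 36.3; 19 36.5; 22 36.1; 25 35.8; 28 36.2; 31 35.9; 34 35.7; 37 36.3; 40 36.1; 43 36.1; 46 35.5; 49 36.0; 52 37.0; 55 51.9; 58 52.1;
```

View pics/s2.png

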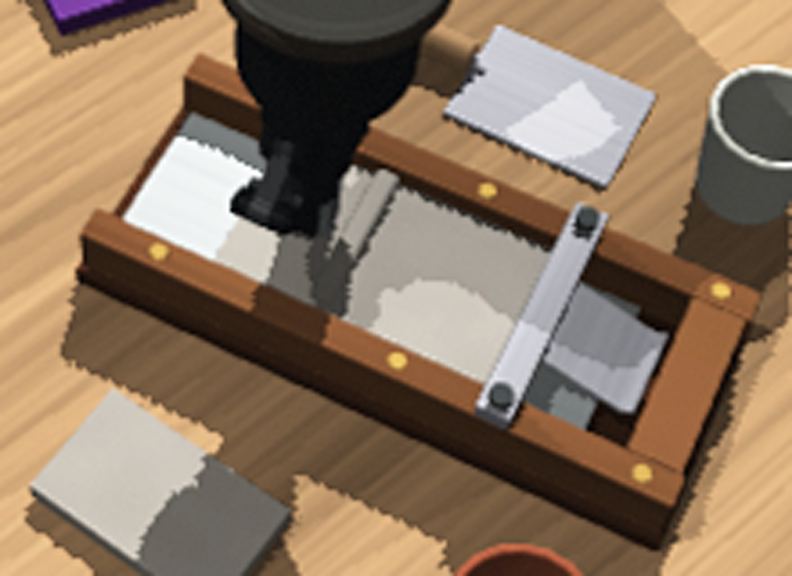

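The tile follows the fingertips. Its front edge is now at the bridge (px ~520,300), still low and flat. Continue pushing.

Request:
drive_tool([
  {"fingers":1,"dp":[0,0,0.004],"delta_rot":[0,0,0]},
  {"fingers":1,"dp":[0,0,0.006],"delta_rot":[0,0,0]},
  {"fingers":1,"dp":[0,0,0.006],"delta_rot":[0,0,0]},
  {"fingers":1,"dp":[0,0,0.006],"delta_rot":[0,0,0]},
  {"fingers":1,"dp":[0,0,0.004],"delta_rot":[0,0,0]},
  {"fingers":1,"dp":[0,0,0],"delta_rot":[0,0,0]},
])

```text
t: 6.6
tool_pos: [0.5764, 0.0995, 0.1085]
tool_rot: [0.694, -0.137, 0.693, 0.136]
ft_force: [-4.2, -0.0, 12.7]
grip_width: 0.001
```

Request:
drive_tool([
  {"fingers":1,"dp":[0,0,0.004],"delta_rot":[0,0,0]},
  {"fingers":1,"dp":[0,0,0.006],"delta_rot":[0,0,0]},
  {"fingers":1,"dp":[0,0,0.006],"delta_rot":[0,0,0]},
  {"fingers":1,"dp":[0,0,0.006],"delta_rot":[0,0,0]},
  {"fingers":1,"dp":[0,0,0.004],"delta_rot":[0,0,0]},
  {"fingers":1,"dp":[0,0,0],"delta_rot":[0,0,0]},
])

```text
t: 7.2
tool_pos: [0.6002, 0.1093, 0.1084]
tool_rot: [0.694, -0.137, 0.693, 0.136]
ft_force: [-5.0, -1.5, 10.6]
grip_width: -0.004
```

Run:
```python
from h import *
goal(.010,0,.036)
for n in ['scene','top']:
    im,d=vision.read_camera(n);P=cloud(n,d)
    w=P[...,:2]-C;X=w@EX;Y=w@EY
    for x in range(74,128,3):
        a=(abs(X-x/1000)<.0015);m1=a&(abs(Y)<.02);m2=a&(abs(Y)>.026)&(abs(Y)<.037)
        print(x,[round(np.median(P[...,2][m])*1000,1) if m.any() else None for m in (m1,m2)],end='; ')
    print()
```

```text
t 7.2 tipXYZ -0.0032 -0.0005 0.0358 F [-5.  -1.5 10.6] grip -0.004
rotvec first [0.0003 0.0007 0.0008] then dp [-0.0002  0.0005  0.0132] axes jig: toolz.ex 1.0 tool y.ey 1.0
74 [np.float64(45.6), np.float64(35.8)]; 77 [np.float64(44.6), np.float64(36.3)]; 80 [np.float64(43.4), np.float64(36.0)]; 83 [np.float64(43.0), np.float64(35.6)]; 86 [np.float64(42.1), np.float64(36.2)]; 89 [np.float64(41.3), np.float64(35.8)]; 92 [np.float64(40.4), np.float64(35.9)]; 95 [np.float64(39.4), np.float64(36.0)]; 98 [np.float64(38.7), np.float64(36.0)]; 101 [np.float64(37.6), np.float64(35.2)]; 104 [np.float64(36.6), np.float64(13.1)]; 107 [np.float64(35.4), np.float64(13.7)]; 110 [np.float64(34.7), np.float64(12.8)]; 113 [np.float64(36.4), np.float64(15.0)]; 116 [np.float64(13.0), np.float64(12.5)]; 119 [np.float64(41.9), np.float64(41.3)]; 122 [np.float64(42.3), np.float64(42.6)]; 125 [np.float64(42.0), np.float64(41.8)]; 
74 [None, None]; 77 [None, None]; 80 [None, None]; 83 [None, None]; 86 [None, None]; 89 [None, None]; 92 [None, None]; 95 [None, None]; 98 [None, None]; 101 [None, None]; 104 [None, None]; 107 [None, None]; 110 [None, None]; 113 [None, None]; 116 [None, None]; 119 [None, None]; 122 [None, None]; 125 [None, None];
```

Request:
drive_tool([
  {"fingers":1,"dp":[0,0,0.003],"delta_rot":[0,0,0]},
  {"fingers":1,"dp":[0,0,0.004],"delta_rot":[0,0,0]},
  {"fingers":1,"dp":[0,0,0.004],"delta_rot":[0,0,0]},
  {"fingers":1,"dp":[0,0,0.002],"delta_rot":[0,0,0]},
  {"fingers":1,"dp":[0,0,0],"delta_rot":[0,0,0]},
])

```text
t: 7.8
tool_pos: [0.612, 0.1141, 0.1084]
tool_rot: [0.694, -0.137, 0.694, 0.136]
ft_force: [-7.8, -3.2, 10.7]
grip_width: -0.004
```

Request:
drive_tool([
  {"fingers":1,"dp":[0,0,0.001],"delta_rot":[0,0,0]},
  {"fingers":1,"dp":[0,0,0.001],"delta_rot":[0,0,0]},
  {"fingers":1,"dp":[0,0,0],"delta_rot":[0,0,0]},
])

```text
t: 8.1
tool_pos: [0.6136, 0.1148, 0.1084]
tool_rot: [0.694, -0.137, 0.694, 0.136]
ft_force: [-8.5, -3.5, 11.0]
grip_width: 0.004
```

Request:
drive_tool([
  {"fingers":1,"dp":[0,0,0.001],"delta_rot":[0,0,0]},
  {"fingers":1,"dp":[0,0,0],"delta_rot":[0,0,0]},
  {"fingers":1,"dp":[0,0,0],"delta_rot":[0,0,0]},
])

```text
t: 8.4
tool_pos: [0.6145, 0.1152, 0.1084]
tool_rot: [0.694, -0.137, 0.694, 0.136]
ft_force: [-8.1, -3.4, 11.7]
grip_width: 0.0
```

Run:
```python
from h import *
goal(.013,0,.036)
n='scene'
im,d=vision.read_camera(n);P=cloud(n,d)
w=P[...,:2]-C;X=w@EX;Y=w@EY
for x in range(74,128,3):
    a=(abs(X-x/1000)<.0015);m1=a&(abs(Y)<.02);m2=a&(abs(Y)>.026)&(abs(Y)<.037)
    print(x,[float(round(np.median(P[...,2][m])*1000,1)) if m.any() else None for m in (m1,m2)],end='; ')
cv2.imwrite('pics/s3.png',cv2.resize(im[210:330,330:490],None,fx=5,fy=5,interpolation=cv2.INTER_CUBIC))
```

```text
t 8.4 tipXYZ 0.0123 -0.0005 0.0358 F [-8.1 -3.4 11.7] grip 0.0
rotvec first [ 0.0003 -0.      0.0007] then dp [-0.0002  0.0005  0.0007] axes jig: toolz.ex 1.0 tool y.ey 1.0
74 [47.4, 373.8]; 77 [45.7, 359.9]; 80 [44.9, 358.5]; 83 [44.0, 357.2]; 86 [43.5, 37.3]; 89 [42.5, 36.3]; 92 [42.1, 35.3]; 95 [41.3, 35.5]; 98 [40.5, 35.6]; 101 [40.0, 35.6]; 104 [39.0, 35.9]; 107 [38.1, 36.2]; 110 [38.1, 36.1]; 113 [39.4, 35.7]; 116 [35.6, 35.6]; 119 [42.0, 42.2]; 122 [42.1, 42.3]; 125 [41.9, 41.8];
```

View pics/s3.png

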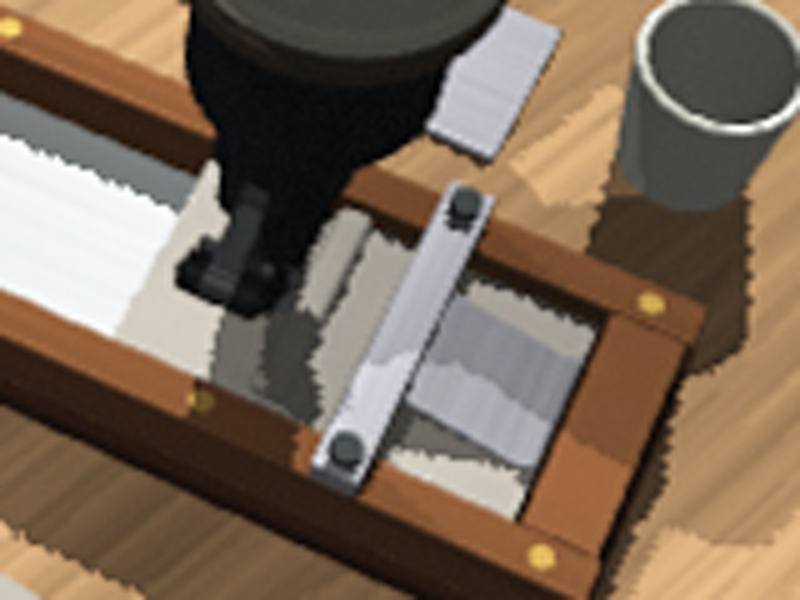

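The tile front is at the end stop (px ~560,400) with hardly any gap, and the leaf is on top of it. I'll creep forward to confirm firm contact.

Request:
drive_tool([
  {"fingers":1,"dp":[0,0,0.001],"delta_rot":[0,0,0]},
  {"fingers":1,"dp":[0,0,0.001],"delta_rot":[0,0,0]},
  {"fingers":1,"dp":[0,0,0],"delta_rot":[0,0,0]},
])

```text
t: 8.75
tool_pos: [0.6164, 0.1159, 0.1084]
tool_rot: [0.694, -0.137, 0.694, 0.136]
ft_force: [-8.5, -2.9, 10.4]
grip_width: 0.001
```

Request:
drive_tool([
  {"fingers":1,"dp":[0,0,0.001],"delta_rot":[0,0,0]},
  {"fingers":1,"dp":[0,0,0.001],"delta_rot":[0,0,0]},
  {"fingers":1,"dp":[0,0,0],"delta_rot":[0,0,0]},
])

```text
t: 9.05
tool_pos: [0.6169, 0.1161, 0.1081]
tool_rot: [0.692, -0.137, 0.695, 0.136]
ft_force: [-23.2, -8.7, 19.0]
grip_width: 0.0
```

The force jumped to 25 N, so the tile is firmly at the stop. I'll ease the push and lift straight up slowly.

Request:
drive_tool([
  {"fingers":1,"dp":[0,0,-0.001],"delta_rot":[0,0,0]},
  {"fingers":1,"dp":[-0.002,0,0],"delta_rot":[0,0,0]},
  {"fingers":1,"dp":[-0.002,0,0],"delta_rot":[0,0,0]},
  {"fingers":1,"dp":[-0.002,0,0],"delta_rot":[0,0,0]},
  {"fingers":1,"dp":[-0.002,0,-0.0005],"delta_rot":[0,0,0]},
  {"fingers":1,"dp":[-0.003,0,-0.0005],"delta_rot":[0,0,0]},
  {"fingers":1,"dp":[-0.005,0,-0.001],"delta_rot":[0,0,0]},
  {"fingers":1,"dp":[-0.01,0,-0.002],"delta_rot":[0,0,0]},
])

```text
t: 9.85
tool_pos: [0.6138, 0.1151, 0.134]
tool_rot: [0.694, -0.137, 0.694, 0.137]
ft_force: [-0.4, -0.4, 0.4]
grip_width: 0.001
```

Request:
drive_tool([
  {"fingers":1,"dp":[-0.02,0,-0.003],"delta_rot":[0,0,0]},
  {"fingers":1,"dp":[-0.03,0,0],"delta_rot":[0,0,0]},
  {"fingers":1,"dp":[-0.03,0,0],"delta_rot":[0,0,0]},
  {"fingers":1,"dp":[-0.03,0,-0.02],"delta_rot":[0,0,0]},
  {"fingers":1,"dp":[-0.03,0,-0.03],"delta_rot":[0,0,0]},
  {"fingers":1,"dp":[0,0,-0.03],"delta_rot":[0,0,0]},
  {"fingers":1,"dp":[0,0,0],"delta_rot":[0,0,0]},
])

```text
t: 10.55
tool_pos: [0.535, 0.0829, 0.2761]
tool_rot: [0.695, -0.137, 0.692, 0.136]
ft_force: [0.0, 0.1, 0.2]
grip_width: -0.004
```

Run:
```python
from h import *
goal(.013,0,.036)
n='scene'
im,d=vision.read_camera(n);P=cloud(n,d)
w=P[...,:2]-C;X=w@EX;Y=w@EY
for x in range(-50,128,3):
    a=(abs(X-x/1000)<.0015);m1=a&(abs(Y)<.02);m2=a&(abs(Y)>.026)&(abs(Y)<.037)
    print(x,[float(round(np.median(P[...,2][m])*1000,1)) if m.any() else None for m in (m1,m2)],end='; ')
cv2.imwrite('pics/s4.png',cv2.resize(im[210:330,330:490],None,fx=5,fy=5,interpolation=cv2.INTER_CUBIC))
```

```text
t 10.55 tipXYZ -0.0736 -0.0002 0.2035 F [0.  0.1 0.2] grip -0.004
rotvec first [-0.0002  0.0037  0.0017] then dp [0.1675 0.0002 0.0866] axes jig: toolz.ex 1.0 tool y.ey 1.0
-50 [30.6, 360.4]; -47 [476.4, 402.5]; -44 [476.4, 439.3]; -41 [373.4, 436.1]; -38 [365.4, 439.8]; -35 [364.0, 455.5]; -32 [450.8, 509.0]; -29 [441.9, 28.5]; -26 [435.2, 438.0]; -23 [471.4, 441.0]; -20 [42.0, 41.9]; -17 [42.3, 42.6]; -14 [42.2, 42.6]; -11 [42.4, 41.7]; -8 [42.0, 42.3]; -5 [42.0, 43.2]; -2 [42.9, 42.7]; 1 [42.2, 42.5]; 4 [42.2, 42.5]; 7 [42.9, 41.9]; 10 [42.2, 42.1]; 13 [42.3, 42.8]; 16 [42.1, 41.7]; 19 [42.3, 42.4]; 22 [42.1, 42.5]; 25 [41.9, 43.5]; 28 [51.3, 51.3]; 31 [52.0, 52.5]; 34 [52.4, 51.9]; 37 [50.3, 49.7]; 40 [42.5, 42.4]; 43 [42.7, 42.6]; 46 [41.9, 42.0]; 49 [42.2, 42.3]; 52 [42.7, 42.4]; 55 [51.7, 51.6]; 58 [52.0, 51.9]; 61 [52.5, 52.1]; 64 [52.4, 52.3]; 67 [52.2, 52.1]; 70 [47.7, 43.6]; 73 [46.9, 42.2]; 76 [46.8, 41.7]; 79 [46.7, 41.8]; 82 [46.3, 42.4]; 85 [45.9, 42.2]; 88 [45.8, 42.3]; 91 [45.5, 41.8]; 94 [45.5, 41.8]; 97 [45.0, 42.7]; 100 [44.1, 41.9]; 103 [44.6, 41.8]; 106 [44.6, 42.6]; 109 [44.2, 42.0]; 112 [44.9, 41.8]; 115 [46.9, 42.2]; 118 [42.0, 42.2]; 121 [42.0, 41.8]; 124 [42.6, 42.0]; 127 [41.5, 42.3];
```

View pics/s4.png

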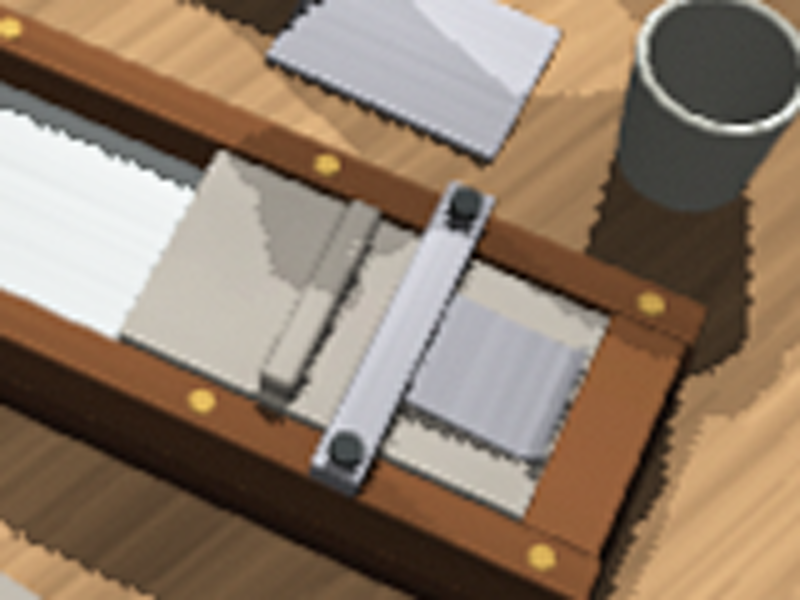

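The tile lies flat at 42 mm against the bridge and its front touches the stop (px ~570,400). The bead ends about 16 mm short of the bridge, and the leaf is raised on the tile's top. Handing in.

```bash
python3 -c "
from cell import bot,observe
print(observe()['ft_force']);bot.close_job()"
```

```text
[ 0.64086711  0.24791953 -0.15007219]
the job is handed in; nothing more can be done
```

The white beaded tile is loaded in the jig and the job is handed in; no verdict was reported back.

With the fingers shut I pressed the tile's near end down until its top was 36 mm above the bench (bed about 12 mm down, about 13 N). I then pushed it under the bridge and leaf spring until the force rose to about 25 N at the end stop. After easing the push I lifted straight off.

**Last checks after letting go:**
- **Height:** the tile's top is flat at about 42 mm, against the bridge's underside (bed about 8 mm below the raised tile's 48 to 50 mm, minus up to 2 mm calibration error, so roughly 0.006).
- **Position:** its front is at the stop with no visible gap, and the bead ends about 16 mm short of the bridge (15 mm expected).
- **Leaf:** it rides raised on the tile's top. I judged this from the depth image and did not read the joint angle.
- **Robot:** it is clear of everything, with wrist force under 1 N.
- **Bystanders:** the beaker and spatula look unmoved in the last picture. I did not remeasure the cup or spare tile, but the arm never went near them.

None of the checks failed. The top camera's view of the stop area gave no depth readings during the push, probably because the arm was in the way, so I relied on the scene camera.

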